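Pack the jig hardware caddy

TASK

Pack the jig hardware into the caddy: lay the two short hex bolts, the black star knob and the small pine block each in the bin whose floor shows its outline (both bolts share one bin). Each must end lying flat in its bin as it lies on the worktop now, not propped up on another part or on a rim. Leave the long bolt and the long pine offcut where they lie.

Things in the scene. Friction and masses are not known exactly. Their poses are not given: they have to be found in the camera images.
- bolt_a: bare steel hex bolt lying on its side, 58 mm long over all: head 19 mm across and 8 mm thick at its -x end, then a 10 mm thick shank. Origin under its middle, on the worktop; x runs along the bolt towards the shank's end. The bolt's axis is about 8 mm above the origin. About 0.045 kg. 
- bolt_b: bare steel hex bolt lying on its side, 58 mm long over all: head 19 mm across and 8 mm thick at its -x end, then a 10 mm thick shank. Origin under its middle, on the worktop; x runs along the bolt towards the shank's end. The bolt's axis is about 8 mm above the origin. About 0.045 kg. Same as bolt_a.
- knob: black star-shaped jig knob with five lobes, 40 mm across and 14 mm thick, lying star face down; in its middle stands a round boss, 20 mm in diameter, from 14 to 30 mm height, with a brass ring on top: grip it there. Origin at the middle of its underside, z up. About 0.06 kg.
- block: small pine block, 34 mm (x) by 44 mm (y) by 19 mm high. Origin at the middle of its underside. About 0.03 kg.
- long_bolt: look-alike that stays: a steel hex bolt clearly longer than the others, 96 mm long along its x, head 20 mm. Origin under its middle, on the worktop.
- long_offcut: look-alike that stays: a pine offcut clearly longer than the block, 40 mm (x) by 120 mm (y) by 19 mm high. Origin at the middle of its underside.
- bolt_bin: fixed open white bin, one of three alike in a row (any order) in a plywood caddy. Pocket 100 (x) by 80 (y) mm, walls 4 mm. Origin under its middle, 6 mm above the worktop; inner floor 4 mm, rim 22 mm above the origin; the caddy is no higher. On its floor two black bolt outlines along y, 25 mm either side of the middle in x: for the short bolts.
- knob_bin: fixed open white bin, one of three alike in a row (any order) in a plywood caddy. Pocket 100 (x) by 80 (y) mm, walls 4 mm. Origin under its middle, 6 mm above the worktop; inner floor 4 mm, rim 22 mm above the origin; the caddy is no higher. On its floor a black star outline: for the knob.
- block_bin: fixed open white bin, one of three alike in a row (any order) in a plywood caddy. Pocket 100 (x) by 80 (y) mm, walls 4 mm. Origin under its middle, 6 mm above the worktop; inner floor 4 mm, rim 22 mm above the origin; the caddy is no higher. On its floor a black rectangle: for the small pine block.

How it is judged:
By the outcome, as a careful person would: the job done as asked, in the order asked, and still so for the second after the job is handed in, with the robot touching nothing.
It also fails if it takes over 93 s, if anything falls off the work surface, if the arm or the gripper's body presses on something with over 40 N, if the wrist force passes 120 N, or if a joint passes its speed limit or range.

ROBOT

A 6-joint arm with a two-finger parallel gripper is mounted at the origin on a cart in front of the work surface, level with it; the furniture and walls round the work are solid. World frame = base frame: x ahead of the robot, y to its left, z up, the work surface at z = 0. Lengths are in mm, angles in rad, forces in N, time in s.
With the tool pointing down it reaches from about 275 to 725 mm from the base axis. Payload 15.9 kg.
Tool frame: the origin (TCP) lies midway between the tips of the shut fingers; the grasp point (between the pads) lies 19 mm behind it; z points along the fingers, y is the line along which they close (so a half turn about z gives the same grasp; the last joint's range is limited). The gripper opens to 85 mm and grips with 20 to 120 N. Pads are 22 mm wide; open, the fingers measure 114 mm over their backs; the gripper's body (76 mm by 85 mm) begins 54 mm behind the grasp point. The pads swing forward as they close: fully open they stand 13 mm farther back than shut.
Start: joints at [-1.187, 0.213, -0.034, 1.323, 0, 1.571], TCP at [187.216, -463.611, 231.306] pointing down, gripper open.
Joint ranges: [-2.98, 2.98], [-0.74, 1.72], [-1.14, 1.35], [-2.1, 2.04], [-1.57, 1.44], [-3.14, 3.14]. Speed limits (rad/s): [1.89, 1.89, 2.39, 2.57, 3.14, 3.14].

INTERFACE

Orientations are given as a rotation vector (axis times angle).
In Python, from plant import robot gives the robot as it stands. The module is installed in compiled form; this text tells all that it offers.
- The arm moves only by the shell command python3 -m inch 'ROWS' [OPENING] [FORCE]. ROWS is a JSON object of lists of equal length, an entry for each row: "dp": the shift along the tool's x, y, z in cm, a list of three; "dr": the turn, a rotation vector about the tool's x, y, z in rad, a list of three. A call has 1 to 5 rows; each row shifts and turns the commanded pose from where the row before left it, along the tool's axes as they then stand; what a row does not reach is not made up. A row lasts 1/8 s, in which the tool goes at most 62.5 mm and 10.7 degrees, less where a joint would pass 70% of its speed; a pose out of reach is approached as far as the arm can. A call with a gripper value outside its range is refused whole. OPENING is the finger opening in cm, from 0 to 8.54, set as the call begins (- or left out, the last holds). The fingers move at their own pace and stop on an object; FORCE is the grip in N (left out, the last holds). Time passes only in rows, so rows that do not move let the fingers close. It gives the time, the measured TCP pose, the force, the opening and the grip force at its end, in the units of the state.
- robot.get_obs(): the state, without advancing time (a new reading comes with each control period).
- robot.snapshot(name): name is "side" or "top" or "wrist"; returns the picture (420x560x3 uint8, red, green, blue); there is no depth.
- robot.camera_model(name): a dict with "mtx" (3x3 intrinsics, pixels), "world_from_camera" (4x4, takes a point from camera to world coordinates). Camera axes: x right, y down, z forward; pixel columns grow to the right and rows downward; lengths in mm; the calibration is good to about 2 mm. A picture is of the moment at which its call begins: read the wrist's pose just before it. camera_model takes no time and is no camera call; for the wrist camera it gives the pose at the moment of the call.
- robot.sign_off(): hands the job in; it is judged then, once.
The state is a dict: "t": time; "joints": joint angles; "qvel": joint speeds; "tau": joint torques, N m; "eef_pos": TCP position; "tcp_rot": TCP orientation; "wrist_force": force on the tool from outside, world axes, zero at the start; "wrist_torque": the same for the moment, N m; "width": finger opening in mm; "grasp_force": force on a finger pad.
Only numpy, scipy, OpenCV 4.12 (cv2) and the standard library are available. Lean on these libraries where they do the work, as an engineer would, in place of code of your own. Each camera call takes 0.05 s, during which the arm holds its last target. There are 200 camera calls.

## Working session

There is one attempt and no reset: what is moved stays moved. The work goes in short steps, Python scripts to look and compute and a shell command to move; the robot and the scene stay as the last step left them, time stands still between calls to the robot, and variables do not carry over. Pictures are saved under pics/ and viewed, at most 14 in all, crops included, and the job is handed in when it is done.

```bash
mkdir -p pics
cat > h.py <<'E'
import numpy as np, cv2
from plant import robot
def snap(name,fn=None):
    m=robot.camera_model(name); im=robot.snapshot(name)
    if fn: cv2.imwrite('pics/'+fn,cv2.cvtColor(im,cv2.COLOR_RGB2BGR))
    return im,m
def ray(m,uv,z):
    K=np.array(m['mtx']);T=np.array(m['world_from_camera'])
    d=T[:3,:3]@np.linalg.solve(K,[uv[0],uv[1],1.]);o=T[:3,3]
    return o+d*(z-o[2])/d[2]
def proj(m,p):
    K=np.array(m['mtx']);T=np.array(m['world_from_camera'])
    c=K@(T[:3,:3].T@(np.array(p)-T[:3,3]));return c[:2]/c[2]
E
python3 - <<'E'
from h import *
for n in ['top','side','wrist']:
    im,m=snap(n,n+'0.png');print(n,np.round(m['mtx'],1).tolist(),np.round(m['world_from_camera'],3).tolist())
o=robot.get_obs();print(o)
E
```

```text
top [[411.3, 0.0, 278.5], [0.0, 411.3, 204.9], [0.0, 0.0, 1.0]] [[-0.01, -0.999, 0.049, 457.575], [-1.0, 0.01, -0.006, 75.578], [0.006, -0.049, -0.999, 892.596], [0.0, 0.0, 0.0, 1.0]]
side [[429.0, 0.0, 289.9], [0.0, 429.0, 209.6], [0.0, 0.0, 1.0]] [[-0.825, -0.316, 0.469, 62.837], [-0.565, 0.492, -0.663, 692.404], [-0.021, -0.811, -0.584, 612.672], [0.0, 0.0, 0.0, 1.0]]
wrist [[341.0, 0.0, 282.9], [0.0, 341.0, 209.6], [0.0, 0.0, 1.0]] [[0.374, -0.891, -0.259, 252.648], [-0.928, -0.359, -0.104, -437.588], [-0.001, 0.279, -0.96, 374.556], [0.0, 0.0, 0.0, 1.0]]
{'t': 0.15, 'joints': array([-1.18699360e+00,  2.13258051e-01, -3.49041625e-02,  1.32351368e+00,
       -2.51912816e-05,  1.57080641e+00]), 'qvel': array([-3.10336714e-04,  7.65525278e-04,  1.96030325e-03, -1.24164359e-03,
        8.51591964e-05, -1.12783850e-03]), 'tau': array([-3.14872550e-04, -6.86408329e+01,  4.87247121e+01,  1.30959589e-02,
       -1.23348614e-04, -1.53439936e-05]), 'eef_pos': array([ 187.11578178, -463.3754293 ,  230.92667217]), 'tcp_rot': array([-3.08308376e+00, -5.99003161e-01,  3.02277285e-04]), 'wrist_force': array([-0.54574105,  0.47345948,  0.52577656]), 'wrist_torque': array([ 0.017245  ,  0.0033327 , -0.00653569]), 'grasp_force': 0.0, 'width': 85.23732591095126}
```

View pics/top0.png

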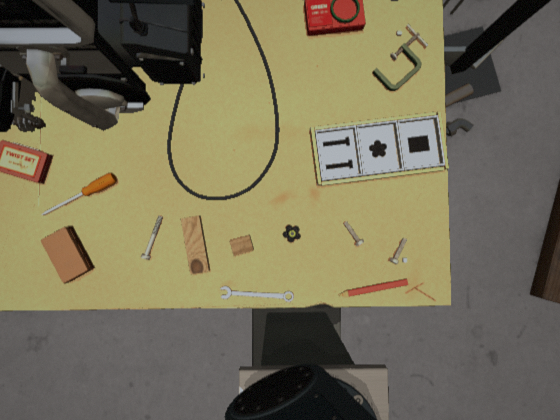

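View pics/side0.png

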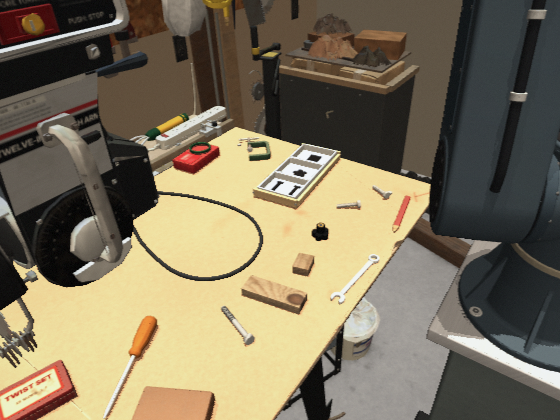

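The top view shows the short bolts near (353,233) and (399,250), the knob at (291,233) and the block at (241,244). The bins are at (338,152) for bolts, (379,148) for the knob and (420,143) for the block. I'll zoom in and segment.

Run:
```python
from h import *
b=cv2.imread('pics/top0.png');cv2.imwrite('pics/c0.png',cv2.resize(b[105:305,220:455],None,fx=3,fy=3,interpolation=cv2.INTER_CUBIC))
m=robot.camera_model('top')
hsv=cv2.cvtColor(b,cv2.COLOR_BGR2HSV)
# difference from the local worktop colour
lab=cv2.cvtColor(b,cv2.COLOR_BGR2LAB).astype(float)
bg=np.median(lab[205:300,205:440].reshape(-1,3),0);print(bg)
d=np.linalg.norm(lab-bg,axis=2);mask=((d>22)*255).astype(np.uint8);
mask[:205]=0;mask[300:]=0
n,l,s,c=cv2.connectedComponentsWithStats(mask)
for i in range(1,n):
    if s[i,4]<25 or s[i,0]>445: continue
    ys,xs=np.where(l==i);r=cv2.minAreaRect(np.c_[xs,ys].astype(np.float32))
    print(s[i].tolist(),np.round(c[i],1),[np.round(x,1) for x in r],np.round(ray(m,r[0],8)[:2]),np.round(ray(m,c[i],8)[:2]))
# bins
for nm,p in dict(bolt=(338,152),knob=(379,148),block=(420,143)).items(): print(nm,np.round(ray(m,p,10)))
```

```text
[169. 123. 158.]
[43, 205, 24, 11, 84] [ 52.3 209.2] [array([ 53.7, 208.3]), array([ 4.7, 25.1]), np.float64(64.7)] [498. 553.] [496. 555.]
[141, 215, 22, 45, 254] [152.9 237.2] [array([153.6, 237. ]), array([ 9.5, 46.4]), np.float64(22.6)] [435. 338.] [434. 340.]
[183, 215, 28, 60, 794] [196.2 247.6] [array([195.1, 244.8]), array([57.7, 21. ]), np.float64(79.9)] [417. 250.] [411. 247.]
[343, 221, 21, 26, 157] [352.7 234. ] [array([351. , 233.5]), array([28. ,  9.4]), np.float64(48.4)] [438. -85.] [437. -88.]
[41, 225, 55, 59, 1882] [ 67.6 253.9] [array([ 67.8, 254.3]), array([54.1, 36.2]), np.float64(61.9)] [400. 521.] [401. 521.]
[282, 224, 19, 19, 242] [291.4 232.8] [array([291., 233.]), array([18., 18.]), np.float64(90.0)] [440.  44.] [441.  43.]
[229, 234, 25, 22, 377] [241.3 244.7] [array([241.4, 244.8]), array([17.7, 21.8]), np.float64(74.7)] [416. 151.] [416. 151.]
[388, 238, 19, 27, 178] [397.3 251.3] [array([397.7, 250.1]), array([10.3, 27.3]), np.float64(26.6)] [ 401. -185.] [ 399. -184.]
[338, 278, 71, 19, 498] [376. 287.] [array([372.8, 287.7]), array([ 8. , 70.8]), np.float64(78.7)] [ 322. -129.] [ 323. -136.]
[405, 283, 30, 17, 77] [418.9 290.8] [array([420.9, 289.6]), array([29.8, 13.3]), np.float64(13.0)] [ 317. -232.] [ 314. -228.]
[221, 285, 73, 15, 395] [254.7 293.6] [array([257., 292.]), array([72.1, 13. ]), np.float64(0.9)] [316. 118.] [312. 123.]
bolt [614. -60.  10.]
knob [ 622. -149.   10.]
block [ 632. -238.   10.]
```

View pics/c0.png

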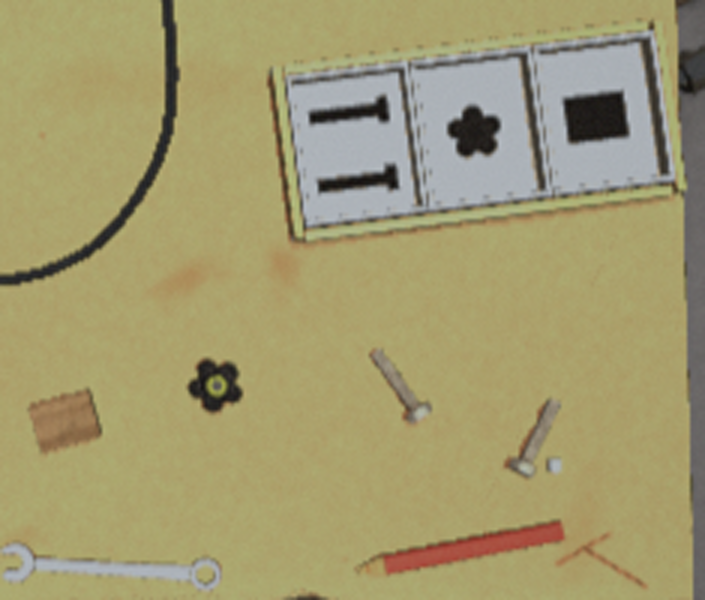

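View pics/wrist0.png

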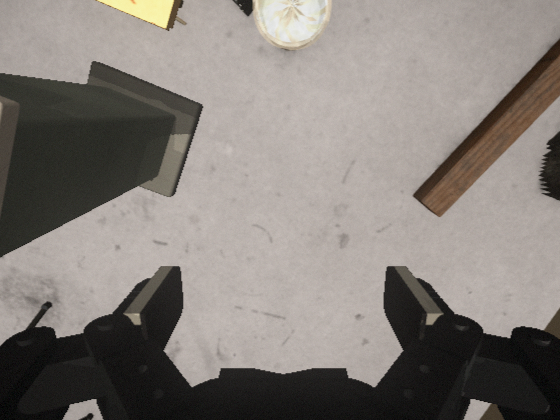

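The crop shows bolt 1's tail at (376,352) and head at (419,413), and bolt 2's tail at (555,402) and head at (522,466). A small white bit sits beside bolt 2's head at (555,466). The star outline is at (474,131), the rectangle at (596,116) and the bolt outlines at (348,110) and (358,180). I'll move to an overview pose for a closer wrist view.

```bash
cat >> h.py <<'E'
from scipy.spatial.transform import Rotation as Rn
def go(x,y,z,yaw):
    """print the turn (tool z, rad) and the shift in cm along the turned tool axes; yaw deg of tool x, tool pointing down"""
    o=robot.get_obs();R=Rn.from_rotvec(o['tcp_rot']).as_matrix()
    c,s=np.cos(np.radians(yaw)),np.sin(np.radians(yaw))
    G=np.array([[c,s,0],[s,-c,0],[0,0,-1.]])
    dr=Rn.from_matrix(R.T@G).as_rotvec();dp=G.T@(np.array([x,y,z])-o['eef_pos'])/10
    print('t %.2f'%o['t'],'pos',np.round(o['eef_pos'],1),'turn',np.round(dr,3),'then shift cm',np.round(dp,2),'| w %.1f g %.1f'%(o['width'],o['grasp_force']))
E
python3 -m inch '{"dp":[[4.55,-3.85,0],[4.55,-3.85,0],[4.55,-3.85,0],[4.55,-3.85,0],[4.55,-3.85,0]],"dr":[[0,0,0],[0,0,0],[0,0,0],[0,0,0],[0,0,0]]}'
python3 -m inch '{"dp":[[4.55,-3.85,0],[4.55,-3.85,0],[4.55,-3.85,0]],"dr":[[0,0,0],[0,0,0],[0,0,0]]}'
python3 -m inch '{"dp":[[0,0,0],[0,0,0],[0,0,0],[0,0,0]],"dr":[[0,0,0.18],[0,0,0.18],[0,0,0.024],[0,0,0]]}'
python3 - <<'E'
from h import *
go(410,-40,230,0)
im,m=snap('wrist','w1.png');np.save('m1.npy',m,allow_pickle=True)
E
```

```text
t: 0.78
eef_pos: [326.5, -198.2, 231.3]
tcp_rot: [3.084, 0.598, 0.0]
wrist_force: [1.0, -0.3, -0.6]
width: 85.8
grasp_force: 0.0
t: 1.15
eef_pos: [409.9, -39.7, 231.4]
tcp_rot: [3.084, 0.599, 0.001]
wrist_force: [-0.4, -2.6, -0.6]
width: 85.4
grasp_force: 0.0
t: 1.65
eef_pos: [409.3, -41.9, 231.3]
tcp_rot: [3.142, 0.004, -0.0]
wrist_force: [-0.1, -0.4, -0.7]
width: 85.4
grasp_force: 0.0
t 1.65 pos [409.3 -41.9 231.3] turn [0.    0.    0.003] then shift cm [ 0.07 -0.19  0.13] | w 85.4 g 0.0
```

View pics/w1.png

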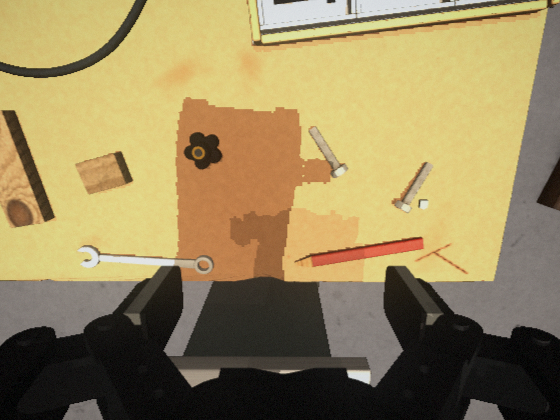

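The wrist view shows bolt 1 from (312,128) to its head at (340,172), and bolt 2 from (429,165) to its head at (403,207) with a white bit at (423,204). The knob boss is at (199,152) and the block at about (103,173). The arm casts a shadow in the middle of the picture.

Run:
```python
from h import *
b=cv2.imread('pics/w1.png');m=np.load('m1.npy',allow_pickle=True).item();mt=robot.camera_model('top')
hsv=cv2.cvtColor(b,cv2.COLOR_BGR2HSV);S=hsv[...,1]
def blob(x0,y0,x1,y1,cond):
    k=np.zeros(S.shape,np.uint8);k[y0:y1,x0:x1]=cond[y0:y1,x0:x1]*255
    n,l,s,c=cv2.connectedComponentsWithStats(k);i=1+np.argmax(s[1:,4]);ys,xs=np.where(l==i);return np.c_[xs,ys].astype(float)
for nm,bx in dict(b1=(300,118,355,182),b2=(388,155,440,216)).items():
    p=blob(*bx,(S<90)); c=p.mean(0);v=np.linalg.svd(p-c,full_matrices=False)[2][0];v*=np.sign(-v[1]) # to tail (up)
    t=(p-c)@v;w=(p-c)@np.array([-v[1],v[0]]);
    sh=p[(t>0)];cs=sh.mean(0);vs=np.linalg.svd(sh-cs,full_matrices=False)[2][0];vs*=np.sign(-vs[1])
    tt=(p-cs)@vs
    A=ray(m,cs+vs*tt.min(),8);B=ray(m,cs+vs*tt.max(),6)
    print(nm,len(p),'head',np.round(A,1),'tail',np.round(B,1),'len',np.linalg.norm(A-B).round(1),'yaw',np.degrees(np.arctan2(*(B-A)[1::-1])).round(1),'mid',np.round((A+B)/2,1), 'px',np.round([cs+vs*tt.min(),cs+vs*tt.max()],0).tolist())
p=blob(410,190,435,215,(hsv[...,2]>200)&(S<60));print('bit',len(p),np.round(ray(m,p.mean(0),4),1))
# knob: dark lobes centre and brass ring
p=blob(175,125,228,172,hsv[...,2]<60);r=cv2.minEnclosingCircle(p.astype(np.float32));print('knob',np.round(ray(m,r[0],10),1),r)
p=blob(185,140,215,168,(S>90)&(hsv[...,2]>90)) ;print('ring',len(p),np.round(p.mean(0),1),np.round(ray(m,p.mean(0),30),1))
# block: top face
b3=cv2.resize(b[140:210,60:150],None,fx=5,fy=5,interpolation=cv2.INTER_CUBIC);cv2.imwrite('pics/blk.png',b3)
bt=cv2.imread('pics/top0.png')
for nm,(u,v) in dict(boltN=(348,110),boltF=(358,180),star=(474,131),rect=(596,116)).items():
    x,y=int(220+u/3),int(105+v/3);k=(cv2.cvtColor(bt,cv2.COLOR_BGR2GRAY)<70).astype(np.uint8)
    n,l,s,c=cv2.connectedComponentsWithStats(k);i=l[y,x];ys,xs=np.where(l==i);rr=cv2.minAreaRect(np.c_[xs,ys].astype(np.float32))
    print(nm,i,s[i].tolist(),np.round(ray(mt,rr[0],10),1),rr[2])
print('caddy near edge, top view, z28',[np.round(ray(mt,(220+u/3,105+v/3),28),1) for u,v in((288,75),(305,225),(655,38),(672,190))])
print('caddy near inner corners wrist z28',[np.round(ray(m,q,28),1) for q in((253,43),(547,8))])
```

```text
b1 479 head [ 413.1 -106.     8. ] tail [462.7 -72.7   6. ] len 59.8 yaw 33.9 mid [437.9 -89.3   7. ] px [[341.0, 175.0], [312.0, 128.0]]
b2 472 head [ 374.3 -174.9    8. ] tail [ 425.6 -201.7    6. ] len 57.9 yaw -27.6 mid [ 400.  -188.3    7. ] px [[401.0, 209.0], [430.0, 163.0]]
bit 55 [ 378.8 -201.3    4. ]
knob [439.9  42.   10. ] ((203.2808074951172, 149.945556640625), 18.72511100769043)
ring 107 [198.  152.4] [439.6  42.9  30. ]
boltN 28 [323, 137, 26, 9, 96] [638.1 -54.7  10. ] 87.27368927001953
boltF 39 [326, 160, 27, 9, 103] [583.7 -61.2  10. ] 77.7352294921875
star 31 [370, 141, 16, 16, 177] [ 621.  -145.5   10. ] 90.0
rect 29 [408, 136, 21, 16, 278] [ 630.6 -233.8   10. ] 82.87498474121094
caddy near edge, top view, z28 [array([658.5, -11. ,  28. ]), array([551.7, -21.4,  28. ]), array([ 682.7, -272.3,   28. ]), array([ 574.1, -281.1,   28. ])]
caddy near inner corners wrist z28 [array([540.3, -14.5,  28. ]), array([ 569.7, -281. ,   28. ])]
```

View pics/blk.png

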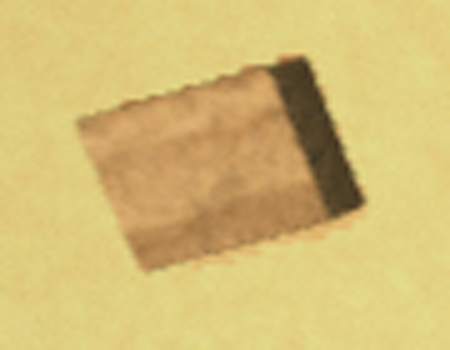

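Run:
```python
from h import *
m=np.load('m1.npy',allow_pickle=True).item()
q=[(60+u/5,140+v/5) for u,v in((78,120),(148,271),(330,217),(268,68))]
P=np.array([ray(m,x,19) for x in q]);print('block top',P.round(1).tolist(),'centre',P.mean(0).round(1),'sides',[np.linalg.norm(P[i]-P[i-1]).round(1) for i in range(4)],
 'yaw short edge',np.degrees(np.arctan2(*(P[0]-P[1])[1::-1])).round(1),np.degrees(np.arctan2(*(P[3]-P[2])[1::-1])).round(1),'long',np.degrees(np.arctan2(*(P[0]-P[3])[1::-1])).round(1),np.degrees(np.arctan2(*(P[1]-P[2])[1::-1])).round(1))
print(np.round(robot.get_obs()['joints'],2))
go(435.5,-91,70,33.9)
```

```text
block top [[426.0, 174.5, 19.0], [393.6, 164.9, 19.0], [405.5, 124.3, 19.0], [436.9, 133.2, 19.0]] centre [415.5 149.2  19. ] sides [np.float64(42.6), np.float64(33.8), np.float64(42.2), np.float64(32.7)] yaw short edge 16.4 15.8 long 104.8 106.3
[-0.1   0.03 -0.24  1.3   0.    3.04]
t 1.70 pos [409.3 -41.9 231.3] turn [-0.     0.    -0.589] then shift cm [-0.57  5.54 16.13] | w 85.7 g 0.0
```

```bash
python3 -m inch '{"dp":[[0,0,0],[0,0,0],[0,0,0],[0,0,0]],"dr":[[0,0,-0.18],[0,0,-0.18],[0,0,-0.18],[0,0,-0.049]]}' 3 40
python3 -m inch '{"dp":[[-0.15,1.4,4],[-0.15,1.4,4],[-0.15,1.4,4],[-0.12,1.34,4.13],[0,0,0]],"dr":[[0,0,0],[0,0,0],[0,0,0],[0,0,0],[0,0,0]]}'
python3 - <<'E'
from h import *
go(435.5,-91,3,33.9)
im,m=snap('wrist','w2.png');np.save('m2.npy',m,allow_pickle=True)
b=cv2.imread('pics/w2.png');hsv=cv2.cvtColor(b,cv2.COLOR_BGR2HSV)
print('tcp px',proj(m,robot.get_obs()['eef_pos']),'grasp px',proj(m,[435.5,-91,8]))
E
```

```text
t: 2.2
eef_pos: [409.4, -42.0, 231.3]
tcp_rot: [3.004, 0.92, 0.0]
wrist_force: [0.1, -0.4, 0.3]
width: 29.7
grasp_force: 0.0
t: 2.82
eef_pos: [433.6, -91.2, 68.0]
tcp_rot: [-3.004, -0.912, 0.006]
wrist_force: [-1.6, -0.0, 0.2]
width: 30.5
grasp_force: 0.0
t 2.83 pos [433.6 -91.2  68. ] turn [-0.003  0.003 -0.002] then shift cm [0.17 0.09 6.5 ] | w 30.5 g 0.0
tcp px [282.9580532  269.02459646] grasp px [284.00950989 223.84103465]
```

View pics/w2.png

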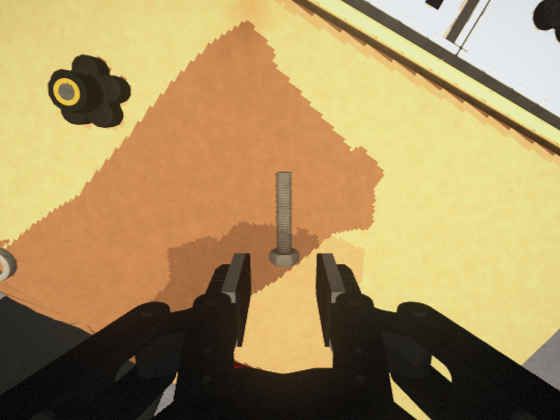

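The bolt stands upright at column 284, from its tail at row 173 to its head at row 262. That is centred between the fingers and lined up with the grasp pixel (284,224), so I'm descending.

```bash
python3 -m inch '{"dp":[[0.17,0.09,2.5],[0,0,2],[0,0,1.5],[0,0,0.5],[0,0,0]],"dr":[[0,0,0],[0,0,0],[0,0,0],[0,0,0],[0,0,0]]}'
python3 -m inch '{"dp":[[0,0,0],[0,0,0],[0,0,0],[0,0,0]],"dr":[[0,0,0],[0,0,0],[0,0,0],[0,0,0]]}' 0 40
python3 -m inch '{"dp":[[0,0,-1],[0,0,-3],[0,0,-4],[0,0,0]],"dr":[[0,0,0],[0,0,0],[0,0,0],[0,0,0]]}'
python3 - <<'E'
from h import *
c,s=np.cos(np.radians(6.4)),np.sin(np.radians(6.4)) # bin x axis (c,s), y axis (-s,c)
cen=np.array([610.9,-58.]);g=cen+22*np.array([c,s])-3*np.array([-s,c]);print('place',g)
go(g[0],g[1],90,96.4)
snap('wrist','w3.png')
E
```

```text
t: 3.5
eef_pos: [438.0, -90.7, 6.1]
tcp_rot: [3.006, 0.912, 0.002]
wrist_force: [0.1, -0.5, 0.5]
width: 30.0
grasp_force: 0.0
t: 4.0
eef_pos: [438.0, -90.9, 5.7]
tcp_rot: [3.006, 0.912, 0.002]
wrist_force: [-0.5, -0.2, 8.5]
width: 7.5
grasp_force: 39.6
t: 4.5
eef_pos: [439.2, -91.1, 88.0]
tcp_rot: [3.004, 0.911, 0.007]
wrist_force: [0.7, -0.2, -0.1]
width: 7.9
grasp_force: 39.2
place [633.09730102 -58.52898725]
t 4.50 pos [439.2 -91.1  88. ] turn [ 5.000e-03 -1.000e-03 -1.094e+00] then shift cm [ 1.08 19.63 -0.2 ] | w 7.9 g 39.2
```

View pics/w3.png

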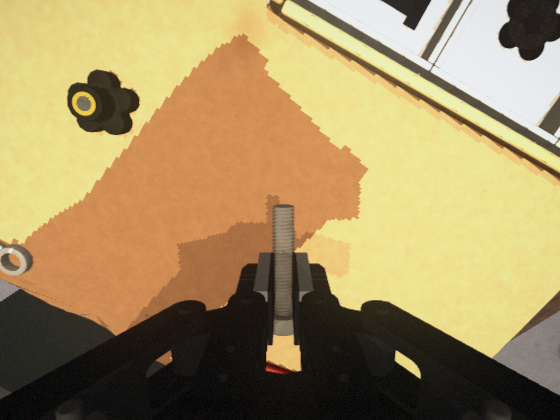

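The bolt is held, and the view shows it running from row 205 through the pads. Next I carry it to the bolt bin.

```bash
python3 -m inch '{"dp":[[0,0,0],[0,0,0],[0,0,0],[0,0,0],[0,0,0]],"dr":[[0,0,-0.18],[0,0,-0.18],[0,0,-0.18],[0,0,-0.18],[0,0,-0.18]]}'
python3 -m inch '{"dp":[[0.27,4.9,0],[0.27,4.9,0],[0.27,4.9,0],[0.27,4.9,0],[0,0,0]],"dr":[[0,0,-0.18],[0,0,-0.014],[0,0,0],[0,0,0],[0,0,0]]}'
python3 - <<'E'
from h import *
go(633.1,-58.5,16,96.4)
im,m=snap('wrist','w4.png');print(proj(m,[610.9,-58,10]),[proj(m,np.array([610.9,-58,10])+np.array([.994,.111,0])*a+np.array([-.111,.994,0])*b).round() for a,b in ((25,0),(-25,0),(50,40),(50,-40),(-50,-40),(-50,40))])
E
```

```text
t: 5.18
eef_pos: [436.6, -90.6, 84.2]
tcp_rot: [-2.303, -2.134, 0.001]
wrist_force: [-0.0, 0.7, 0.1]
width: 8.0
grasp_force: 39.1
t: 5.8
eef_pos: [633.3, -67.5, 82.9]
tcp_rot: [-2.091, -2.343, 0.001]
wrist_force: [-0.9, -0.1, -0.4]
width: 7.6
grasp_force: 39.2
t 5.80 pos [633.3 -67.5  82.9] turn [-0.001 -0.     0.001] then shift cm [0.9  0.08 6.69] | w 7.6 g 39.2
[251.15706844 202.80349772] [array([289., 203.]), array([213., 203.]), array([330., 141.]), array([325., 259.]), array([180., 259.]), array([170., 141.])]
```

View pics/w4.png

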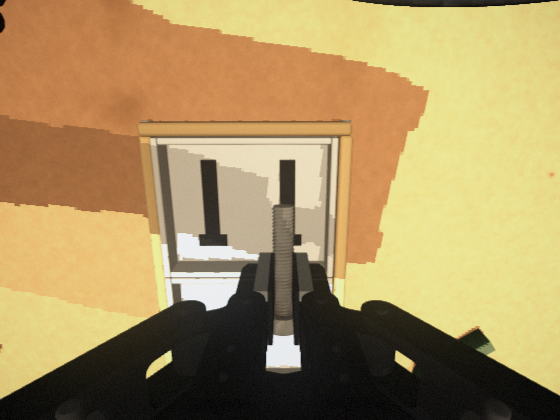

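The view shows the bolt outlines at columns 209 and 287, against 213 and 289 predicted. So the bin centre is about 2 mm nearer in x, and I lower the bolt onto the right outline.

```bash
python3 -m inch '{"dp":[[0.9,-0.05,1],[0,0,2],[0,0,2],[0,0,1.2],[0,0,0.2]],"dr":[[0,0,0],[0,0,0],[0,0,0],[0,0,0],[0,0,0]]}'
python3 -m inch '{"dp":[[0,0,0],[0,0,0]],"dr":[[0,0,0],[0,0,0]]}'
python3 - <<'E'
from h import *
go(632,-58.5,16,96.4)
E
```

```text
t: 6.48
eef_pos: [629.1, -59.2, 20.4]
tcp_rot: [-2.093, -2.341, 0.001]
wrist_force: [-0.2, -0.0, -0.6]
width: 8.1
grasp_force: 39.2
t: 6.72
eef_pos: [630.6, -59.4, 21.8]
tcp_rot: [2.093, 2.342, 0.001]
wrist_force: [0.1, -0.0, -0.5]
width: 8.0
grasp_force: 39.2
t 6.72 pos [630.6 -59.4  21.8] turn [0.001 0.    0.   ] then shift cm [0.08 0.15 0.58] | w 8.0 g 39.2
```

```bash
python3 -m inch '{"dp":[[0.05,0,0.3],[0,0,0.3],[0,0,0],[0,0,0]],"dr":[[0,0,0],[0,0,0],[0,0,0],[0,0,0]]}'
python3 -m inch '{"dp":[[0,0,0.1],[0,0,0]],"dr":[[0,0,0],[0,0,0]]}'
```

```text
t: 7.22
eef_pos: [630.5, -58.9, 15.7]
tcp_rot: [2.093, 2.342, 0.001]
wrist_force: [-3.2, 1.1, 11.1]
width: 7.6
grasp_force: 40.4
t: 7.48
eef_pos: [630.6, -58.9, 15.5]
tcp_rot: [2.093, 2.341, 0.002]
wrist_force: [-8.2, 0.7, 22.9]
width: 8.0
grasp_force: 41.4
```

```bash
python3 -m inch '{"dp":[[0,0,-0.1],[0,0,0],[0,0,0],[0,0,0]],"dr":[[0,0,0],[0,0,0],[0,0,0],[0,0,0]]}' 1.8
python3 -m inch '{"dp":[[0,0,-1],[0,0,-3],[0,0,-4],[0,0,-1],[0,0,0]],"dr":[[0,0,0],[0,0,0],[0,0,0],[0,0,0],[0,0,0]]}'
python3 - <<'E'
from h import *
d=np.array([np.cos(np.radians(-27.6)),np.sin(np.radians(-27.6))]);g=np.array([400,-188.3])+7*d;print(g)
go(g[0],g[1],80,152.4)
snap('wrist','w5.png')
E
```

```text
t: 7.98
eef_pos: [630.0, -58.9, 14.8]
tcp_rot: [-2.093, -2.342, 0.0]
wrist_force: [0.4, 0.1, -0.1]
width: 18.1
grasp_force: 0.0
t: 8.6
eef_pos: [630.6, -59.0, 105.7]
tcp_rot: [2.093, 2.341, 0.001]
wrist_force: [-0.4, 0.2, -0.0]
width: 18.3
grasp_force: 0.0
[ 406.20342505 -191.54307225]
t 8.60 pos [630.6 -59.  105.7] turn [ 0.001  0.001 -0.977] then shift cm [ 13.74 -22.14   2.57] | w 18.3 g 0.0
```

View pics/w5.png

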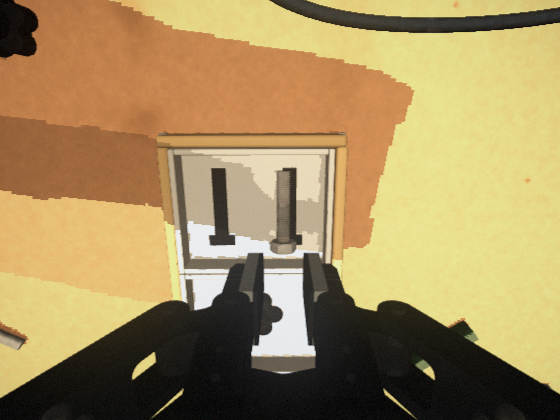

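Bolt 1 lies flat on the right-hand outline at (284,210). Now bolt 2.

```bash
python3 -m inch '{"dp":[[0,0,0],[0,0,0],[0,0,0],[0,0,0],[0,0,0]],"dr":[[0,0,-0.17],[0,0,-0.17],[0,0,-0.17],[0,0,-0.17],[0,0,-0.17]]}' 2.4
python3 -m inch '{"dp":[[0,0,0],[2.8,-4.5,0],[2.8,-4.5,0],[2.8,-4.5,0],[2.8,-4.5,0]],"dr":[[0,0,-0.127],[0,0,0],[0,0,0],[0,0,0],[0,0,0]]}'
python3 -m inch '{"dp":[[2.5,-4.1,1.3],[0,0,1.3],[0,0,0]],"dr":[[0,0,0],[0,0,0],[0,0,0]]}'
python3 - <<'E'
from h import *
go(406.2,-191.5,3,152.4)
im,m=snap('wrist','w6.png')
print('grasp px',proj(m,[406.2,-191.5,8]),'head,tail px',proj(m,[374.3,-174.9,8]),proj(m,[425.6,-201.7,6]))
E
```

```text
t: 9.28
eef_pos: [629.3, -58.8, 103.4]
tcp_rot: [-0.932, -2.998, 0.001]
wrist_force: [0.9, 0.0, 0.4]
width: 23.7
grasp_force: 0.0
t: 9.9
eef_pos: [445.1, -166.8, 103.8]
tcp_rot: [-0.749, -3.049, -0.0]
wrist_force: [0.1, -1.5, -0.5]
width: 24.1
grasp_force: 0.0
t: 10.28
eef_pos: [405.6, -190.8, 77.7]
tcp_rot: [-0.75, -3.049, -0.001]
wrist_force: [-0.2, 1.0, 1.0]
width: 24.0
grasp_force: 0.0
t 10.28 pos [ 405.6 -190.8   77.7] turn [ 0.    -0.002 -0.001] then shift cm [-0.08 -0.04  7.47] | w 24.0 g 0.0
grasp px [283.48059074 223.60354715] head,tail px [283.30985907 169.47110834] [283.43532105 253.12234006]
```

View pics/w6.png

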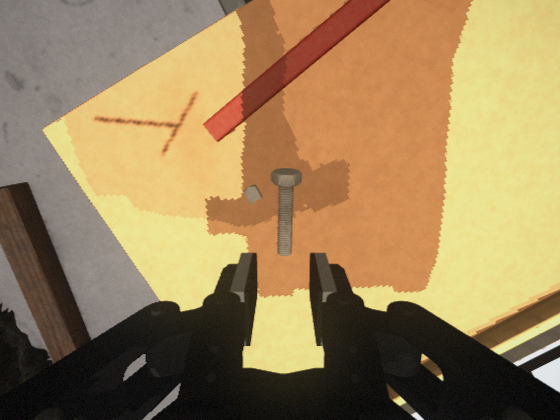

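The bolt is at column 286, from its head at row 170 to its tail at row 255, and the bit at (254,193) is clear of the finger path. I shift 1 mm in +y and descend.

```bash
python3 -m inch '{"dp":[[-0.08,0.08,2.5],[0,0,2.5],[0,0,1.8],[0,0,0.6],[0,0,0]],"dr":[[0,0,0],[0,0,0],[0,0,0],[0,0,0],[0,0,0]]}'
python3 -m inch '{"dp":[[0,0,0.2],[0,0,0]],"dr":[[0,0,0],[0,0,0]]}'
python3 -m inch '{"dp":[[0,0,0],[0,0,0],[0,0,0],[0,0,0]],"dr":[[0,0,0],[0,0,0],[0,0,0],[0,0,0]]}' 0 40
python3 -m inch '{"dp":[[0,0,-1],[0,0,-3],[0,0,-4],[0,0,-1],[0,0,0]],"dr":[[0,0,0],[0,0,0],[0,0,0],[0,0,0],[0,0,0]]}'
python3 - <<'E'
from h import *
c,s=np.cos(np.radians(6.4)),np.sin(np.radians(6.4))
cen=np.array([609,-58.]);g=cen-24*np.array([c,s])+7*np.array([-s,c]);print('place',g)
go(g[0],g[1],95,-83.6)
E
```

```text
t: 10.95
eef_pos: [407.9, -190.7, 5.1]
tcp_rot: [-0.748, -3.051, -0.0]
wrist_force: [0.1, -0.3, -0.1]
width: 24.2
grasp_force: 0.0
t: 11.2
eef_pos: [407.7, -191.0, 3.4]
tcp_rot: [0.749, 3.05, -0.0]
wrist_force: [0.9, -0.1, -0.7]
width: 24.1
grasp_force: 0.0
t: 11.7
eef_pos: [407.6, -191.1, 3.2]
tcp_rot: [0.749, 3.05, -0.0]
wrist_force: [-0.5, -0.3, 5.9]
width: 8.0
grasp_force: 40.4
t: 12.32
eef_pos: [407.7, -191.1, 93.4]
tcp_rot: [0.749, 3.05, -0.0]
wrist_force: [0.2, 0.6, -0.3]
width: 7.7
grasp_force: 39.9
place [584.36928741 -53.71887894]
t 12.32 pos [ 407.7 -191.1   93.4] turn [-1.000e-03  1.000e-03 -2.164e+00] then shift cm [-11.68 -19.09  -0.16] | w 7.7 g 39.9
```

```bash
python3 -m inch '{"dp":[[0,0,0],[0,0,0],[0,0,0],[0,0,0],[0,0,0]],"dr":[[0,0,-0.18],[0,0,-0.18],[0,0,-0.18],[0,0,-0.18],[0,0,-0.18]]}'
python3 -m inch '{"dp":[[0,0,0],[0,0,0],[0,0,0],[0,0,0],[0,0,0]],"dr":[[0,0,-0.18],[0,0,-0.18],[0,0,-0.18],[0,0,-0.18],[0,0,-0.18]]}'
python3 -m inch '{"dp":[[0,0,0],[0,0,0],[0,0,0]],"dr":[[0,0,-0.18],[0,0,-0.18],[0,0,-0.004]]}'
python3 -m inch '{"dp":[[-2.9,-4.8,0],[-2.9,-4.8,0],[-2.9,-4.8,0],[-2.9,-4.7,0],[0,0,0]],"dr":[[0,0,0],[0,0,0],[0,0,0],[0,0,0],[0,0,0]]}'
python3 - <<'E'
from h import *
go(584.4,-53.7,14,-83.6)
im,m=snap('wrist','w7.png')
D=lambda a,b:proj(m,np.array([609,-58,10])+np.array([.994,.111,0])*a+np.array([-.111,.994,0])*b).round()
print([D(*k) for k in ((25,0),(-25,0),(-50,-40),(-50,40))])
E
```

```text
t: 12.95
eef_pos: [406.6, -190.5, 91.7]
tcp_rot: [0.661, -3.069, -0.002]
wrist_force: [-0.5, 0.2, -1.1]
width: 7.8
grasp_force: 39.9
t: 13.58
eef_pos: [406.6, -190.5, 91.7]
tcp_rot: [1.931, -2.477, -0.003]
wrist_force: [-0.2, -0.2, -0.2]
width: 7.6
grasp_force: 39.9
t: 13.95
eef_pos: [406.7, -190.6, 91.9]
tcp_rot: [2.34, -2.095, -0.003]
wrist_force: [1.1, -1.5, -1.2]
width: 8.2
grasp_force: 39.9
t: 14.58
eef_pos: [586.1, -52.0, 91.6]
tcp_rot: [2.34, -2.096, -0.001]
wrist_force: [-0.5, -1.6, -1.2]
width: 7.9
grasp_force: 39.9
t 14.57 pos [586.1 -52.   91.6] turn [ 0.001  0.001 -0.002] then shift cm [0.15 0.18 7.76] | w 7.9 g 39.9
[array([214., 206.]), array([287., 206.]), array([325., 147.]), array([322., 260.])]
```

View pics/w7.png

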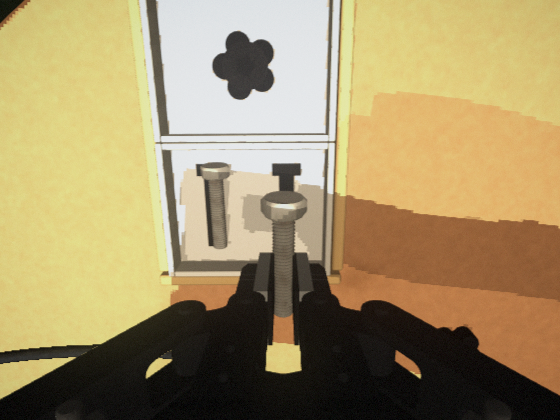

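The view shows the free outline at column 286 and bolt 1 at (216,207). I lower at the present x, slightly inboard for wall clearance.

```bash
python3 -m inch '{"dp":[[0.15,0,2],[0,0,2.5],[0,0,1.8],[0,0,0.8],[0,0,0]],"dr":[[0,0,0],[0,0,0],[0,0,0],[0,0,0],[0,0,0]]}'
python3 -m inch '{"dp":[[0,0,0.3],[0,0,0],[0,0,0]],"dr":[[0,0,0],[0,0,0],[0,0,0]]}'
```

```text
t: 15.25
eef_pos: [583.8, -56.3, 21.8]
tcp_rot: [2.339, -2.096, -0.001]
wrist_force: [-0.1, -0.1, -0.7]
width: 7.7
grasp_force: 39.9
t: 15.62
eef_pos: [584.7, -55.9, 19.3]
tcp_rot: [-2.341, 2.094, -0.001]
wrist_force: [0.1, 0.4, -1.1]
width: 7.8
grasp_force: 39.9
```

```bash
python3 -m inch '{"dp":[[-0.2,0.1,0.3],[0,0,0.2],[0,0,0],[0,0,0]],"dr":[[0,0,0],[0,0,0],[0,0,0],[0,0,0]]}'
python3 -m inch '{"dp":[[0,0,0.1],[0,0,0]],"dr":[[0,0,0],[0,0,0]]}'
```

```text
t: 16.12
eef_pos: [583.3, -54.0, 14.0]
tcp_rot: [2.342, -2.094, -0.0]
wrist_force: [0.3, 0.8, -1.6]
width: 7.8
grasp_force: 39.9
t: 16.38
eef_pos: [583.4, -54.1, 13.3]
tcp_rot: [-2.341, 2.094, -0.0]
wrist_force: [-1.1, -0.2, 4.3]
width: 8.1
grasp_force: 40.4
```

```bash
python3 -m inch '{"dp":[[0,-0.05,0],[0,0,0],[0,0,0],[0,0,0]],"dr":[[0,0,0],[0,0,0],[0,0,0],[0,0,0]]}' 1.6
python3 -m inch '{"dp":[[0,0,-1],[0,0,-3],[0,0,-4],[0,0,-4],[0,0,0]],"dr":[[0,0,0],[0,0,0],[0,0,0],[0,0,0],[0,0,0]]}'
python3 - <<'E'
from h import *
go(439.6,42.9,110,6.4); print(np.round(robot.get_obs()['joints'],2))
snap('wrist','w8.png')
E
```

```text
t: 16.88
eef_pos: [583.7, -54.0, 13.0]
tcp_rot: [2.342, -2.094, -0.0]
wrist_force: [-0.7, 0.9, 0.8]
width: 16.1
grasp_force: 0.0
t: 17.5
eef_pos: [585.7, -54.1, 136.8]
tcp_rot: [-2.339, 2.092, -0.007]
wrist_force: [0.3, 0.8, 0.4]
width: 16.0
grasp_force: 0.0
t 17.50 pos [585.7 -54.1 136.8] turn [-0.004 -0.005 -1.571] then shift cm [-13.43 -11.27   2.68] | w 16.0 g 0.0
[-0.09  0.42  0.01  1.16  0.   -1.77]
```

View pics/w8.png

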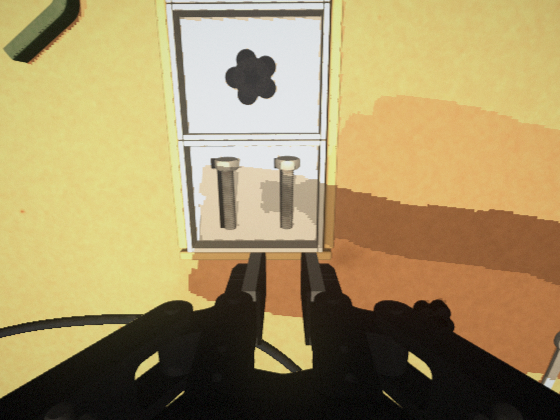

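Both bolts lie flat in the bolt bin, at (227,195) and (287,195). For the knob I keep the present yaw.

Run:
```python
from h import *
go(439.6,42.9,90,-83.6)
```

```text
t 17.55 pos [584.7 -54.  134.7] turn [-0.003 -0.001 -0.   ] then shift cm [-11.25  13.34   4.47] | w 16.0 g 0.0
```

```bash
python3 -m inch '{"dp":[[-3.75,4.45,0],[-3.75,4.45,0],[-3.75,4.45,0.5],[0,0,2],[0,0,2]],"dr":[[0,0,0],[0,0,0],[0,0,0],[0,0,0],[0,0,0]]}' 4.5
python3 -m inch '{"dp":[[0,0,0]],"dr":[[0,0,0]]}'
python3 - <<'E'
from h import *
im,m=snap('wrist','w9.png')
hsv=cv2.cvtColor(im,cv2.COLOR_RGB2HSV);S,V=hsv[...,1],hsv[...,2]
u,v=proj(m,[439.6,42.9,30]).astype(int);print('expected ring px',u,v)
k=np.zeros(S.shape,np.uint8);k[v-22:v+22,u-22:u+22]=((S>110)&(V>110)&(hsv[...,0]>12)&(hsv[...,0]<35))[v-22:v+22,u-22:u+22]
ys,xs=np.where(k);(c,r)=cv2.minEnclosingCircle(np.c_[xs,ys].astype(np.float32));p=ray(m,c,30);print(len(xs),c,r,p.round(1))
go(p[0],p[1],17,-83.6)
E
```

```text
t: 18.18
eef_pos: [437.6, 43.4, 87.1]
tcp_rot: [2.343, -2.093, -0.0]
wrist_force: [0.2, -0.7, -0.4]
width: 45.0
grasp_force: 0.0
t: 18.3
eef_pos: [437.0, 42.9, 86.5]
tcp_rot: [2.34, -2.092, -0.004]
wrist_force: [-0.5, -0.0, 0.3]
width: 45.0
grasp_force: 0.0
expected ring px 278 229
575 (277.5, 230.0) 29.364192962646484 [440.   43.1  30. ]
t 18.35 pos [437.8  42.9  87.5] turn [ 0.002  0.    -0.   ] then shift cm [ 0.01 -0.23  7.05] | w 45.0 g 0.0
```

View pics/w9.png

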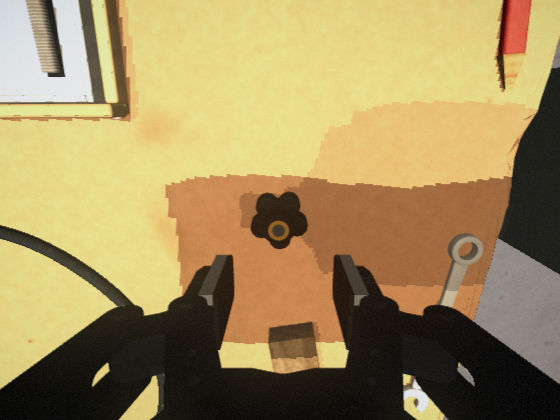

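The ring is at (279,230), where it was expected. I've now viewed all 14 pictures, so further checks are numeric only. Next I grip the boss.

```bash
python3 -m inch '{"dp":[[0,-0.23,2.5],[0,0,2.5],[0,0,1.5],[0,0,0.5],[0,0,0]],"dr":[[0,0,0],[0,0,0],[0,0,0],[0,0,0],[0,0,0]]}'
python3 -m inch '{"dp":[[0,0,0],[0,0,0]],"dr":[[0,0,0],[0,0,0]]}'
```

```text
t: 18.98
eef_pos: [441.2, 43.2, 18.4]
tcp_rot: [-2.341, 2.094, -0.0]
wrist_force: [-0.3, 0.4, -0.5]
width: 44.8
grasp_force: 0.0
t: 19.23
eef_pos: [441.3, 43.3, 18.5]
tcp_rot: [-2.341, 2.094, -0.001]
wrist_force: [-0.4, -0.8, -0.2]
width: 45.0
grasp_force: 0.0
```

```bash
python3 -m inch '{"dp":[[0,0.1,0.2],[0,0,0],[0,0,0],[0,0,0],[0,0,0]],"dr":[[0,0,0],[0,0,0],[0,0,0],[0,0,0],[0,0,0]]}' 0 40
python3 -m inch '{"dp":[[0,0,0],[0,0,0]],"dr":[[0,0,0],[0,0,0]]}'
python3 -m inch '{"dp":[[0,0,-1],[0,0,-3],[0,0,-4],[0,0,-1],[0,0,0]],"dr":[[0,0,0],[0,0,0],[0,0,0],[0,0,0],[0,0,0]]}'
python3 - <<'E'
from h import *
go(620,-146,100,-83.6)
E
```

```text
t: 19.85
eef_pos: [439.8, 43.1, 16.1]
tcp_rot: [2.342, -2.094, -0.0]
wrist_force: [-3.4, -0.3, 6.3]
width: 18.2
grasp_force: 39.1
t: 20.1
eef_pos: [439.8, 43.1, 16.1]
tcp_rot: [2.342, -2.094, -0.0]
wrist_force: [-2.3, -0.4, 6.2]
width: 18.0
grasp_force: 39.1
t: 20.72
eef_pos: [440.3, 43.2, 106.4]
tcp_rot: [-2.341, 2.094, -0.001]
wrist_force: [0.0, -1.8, -2.0]
width: 18.1
grasp_force: 39.2
t 20.73 pos [440.3  43.2 106.4] turn [-0.001 -0.    -0.   ] then shift cm [ 20.8  -15.75   0.64] | w 18.1 g 39.2
```

```bash
python3 -m inch '{"dp":[[4.16,-3.15,0],[4.16,-3.15,0],[4.16,-3.15,0],[4.16,-3.15,0],[4.16,-3.15,0]],"dr":[[0,0,0],[0,0,0],[0,0,0],[0,0,0],[0,0,0]]}'
python3 -m inch '{"dp":[[0,0,0],[0,0,0]],"dr":[[0,0,0],[0,0,0]]}'
python3 - <<'E'
from h import *
go(620,-146,26,-83.6)
im,m=snap('wrist','w10.png')
# bin floor: white pixels; check the block rectangle outline and its position
g=cv2.cvtColor(im,cv2.COLOR_RGB2GRAY);u,v=proj(m,[630.6,-233.8,10]).astype(int);print('exp rect px',u,v)
k=(g<60).astype(np.uint8);n,l,s,c=cv2.connectedComponentsWithStats(k)
for i in range(1,n):
    if 200<s[i,4]<8000 and s[i,1]<250: print(s[i].tolist(),c[i].round(1),ray(m,c[i],10).round(1))
E
```

```text
t: 21.35
eef_pos: [619.8, -147.3, 104.2]
tcp_rot: [2.341, -2.094, -0.003]
wrist_force: [1.2, -0.3, -0.3]
width: 18.2
grasp_force: 39.3
t: 21.6
eef_pos: [618.6, -145.8, 104.4]
tcp_rot: [2.341, -2.094, -0.004]
wrist_force: [0.5, -0.3, -0.8]
width: 18.2
grasp_force: 39.3
t 21.60 pos [ 618.6 -145.8  104.4] turn [ 0.002  0.001 -0.001] then shift cm [ 0.04 -0.14  7.84] | w 18.2 g 39.3
exp rect px 279 82
[6, 35, 98, 164, 1615] [ 65.5 108.4] [ 770.8 -202.2   10. ]
[254, 46, 52, 62, 2232] [281.6  71.2] [ 629.7 -241.1   10. ]
```

```bash
python3 -m inch '{"dp":[[0.1,-0.14,2],[0,0,2.5],[0,0,1.8],[0,0,0.8],[0,0,0]],"dr":[[0,0,0],[0,0,0],[0,0,0],[0,0,0],[0,0,0]]}'
python3 -m inch '{"dp":[[0,0,0.2],[0,0,0],[0,0,0]],"dr":[[0,0,0],[0,0,0],[0,0,0]]}'
```

```text
t: 22.28
eef_pos: [620.6, -146.3, 35.0]
tcp_rot: [2.342, -2.093, -0.001]
wrist_force: [0.4, -0.8, -1.2]
width: 18.1
grasp_force: 39.3
t: 22.65
eef_pos: [621.2, -147.0, 33.4]
tcp_rot: [-2.341, 2.094, -0.001]
wrist_force: [0.2, -0.3, -0.6]
width: 18.2
grasp_force: 39.3
```

```bash
python3 -m inch '{"dp":[[0,0,0.3],[0,0,0.3],[0,0,0],[0,0,0]],"dr":[[0,0,0],[0,0,0],[0,0,0],[0,0,0]]}'
python3 -m inch '{"dp":[[0,0,0.1],[0,0,0]],"dr":[[0,0,0],[0,0,0]]}'
```

```text
t: 23.15
eef_pos: [621.0, -146.9, 27.0]
tcp_rot: [2.342, -2.094, -0.0]
wrist_force: [-0.5, -0.9, -0.4]
width: 17.8
grasp_force: 39.3
t: 23.4
eef_pos: [621.2, -146.9, 26.1]
tcp_rot: [-2.342, 2.094, -0.0]
wrist_force: [0.5, -0.4, -0.1]
width: 17.9
grasp_force: 39.5
```

```bash
python3 -m inch '{"dp":[[0,0,0.06],[0,0,0]],"dr":[[0,0,0],[0,0,0]]}'
python3 -m inch '{"dp":[[0,0,0],[0,0,0],[0,0,0],[0,0,0]],"dr":[[0,0,0],[0,0,0],[0,0,0],[0,0,0]]}' 3.6
python3 -m inch '{"dp":[[0,0,-1],[0,0,-3],[0,0,-4],[0,0,-2],[0,0,0]],"dr":[[0,0,0],[0,0,0],[0,0,0],[0,0,0],[0,0,0]]}'
python3 - <<'E'
from h import *
im,m=snap('wrist','w11.png')
hsv=cv2.cvtColor(im,cv2.COLOR_RGB2HSV);S,V=hsv[...,1],hsv[...,2];g=cv2.cvtColor(im,cv2.COLOR_RGB2GRAY)
k=((S>120)&(V>80)&(hsv[...,0]>12)&(hsv[...,0]<35)).astype(np.uint8);k[:140]=0;k[262:]=0;k[:,:235]=0;k[:,330:]=0
n,l,s,c=cv2.connectedComponentsWithStats(k)
for i in range(1,n):
    if s[i,4]>30: print('ring?',s[i].tolist(),c[i].round(1),ray(m,c[i],40).round(1))
k=(g<60).astype(np.uint8);n,l,s,c=cv2.connectedComponentsWithStats(k)
for i in range(1,n):
    if 200<s[i,4]<8000: print(s[i].tolist(),c[i].round(1),ray(m,c[i],10).round(1))
go(415.5,149.2,80,-73.9)
E
```

```text
t: 23.65
eef_pos: [621.2, -147.0, 26.0]
tcp_rot: [-2.342, 2.094, -0.001]
wrist_force: [-2.3, -0.1, 8.6]
width: 17.8
grasp_force: 40.3
t: 24.15
eef_pos: [621.0, -146.9, 25.3]
tcp_rot: [2.342, -2.094, -0.0]
wrist_force: [0.6, -0.2, -0.1]
width: 36.0
grasp_force: 0.0
t: 24.78
eef_pos: [622.1, -147.2, 127.6]
tcp_rot: [-2.34, 2.093, -0.005]
wrist_force: [0.3, -0.0, -0.7]
width: 36.1
grasp_force: 0.0
ring? [276, 207, 19, 18, 173] [284.8 215.9] [ 621.  -147.1   40. ]
[43, 47, 83, 146, 1122] [ 91.8 111.4] [ 770.5 -202.2   10. ]
[263, 56, 47, 63, 2507] [286.2  84. ] [ 630.  -236.9   10. ]
[0, 59, 42, 60, 657] [17.6 79.2] [ 822.8 -218.9   10. ]
[261, 183, 49, 51, 1542] [285.2 204.9] [ 620.6 -147.    10. ]
t 24.82 pos [ 621.4 -147.   126.1] turn [-0.001 -0.001 -0.17 ] then shift cm [-34.17  11.57   4.61] | w 35.9 g 0.0
```

The knob's ring measures (621,-147) at height 40, so it stands flat in its bin. Now the block.

```bash
python3 -m inch '{"dp":[[0,0,0],[-5.7,1.93,0],[-5.7,1.93,0],[-5.7,1.93,0],[-5.7,1.93,0]],"dr":[[0,0,-0.17],[0,0,0],[0,0,0],[0,0,0],[0,0,0]]}' 6
python3 -m inch '{"dp":[[-5.7,1.93,0],[-5.7,1.93,1],[0,0,2],[0,0,1.6],[0,0,0]],"dr":[[0,0,0],[0,0,0],[0,0,0],[0,0,0],[0,0,0]]}'
python3 - <<'E'
from h import *
im,m=snap('wrist','w12.png')
E=np.array([[426,174.5,19],[393.6,164.9,19],[405.5,124.3,19],[436.9,133.2,19]]);print('exp corners px',[proj(m,e).round().tolist() for e in E])
hsv=cv2.cvtColor(im,cv2.COLOR_RGB2HSV);lab=cv2.cvtColor(im,cv2.COLOR_RGB2LAB).astype(float)
u,v=proj(m,[415.5,149.2,19]).astype(int);print('centre',u,v,'lab',lab[v,u],'around',[lab[v,u+d] for d in(-60,-45,45,60)])
for col in (u-8,u+8): print('col',[int(x) for x in hsv[v-60:v+70:6,col,0]],[int(x) for x in hsv[v-60:v+70:6,col,2]])
for row in (v-12,v+8): print('row',[int(x) for x in hsv[row,u-60:u+61:5,0]],[int(x) for x in hsv[row,u-60:u+61:5,2]])
go(415.5,149.2,3,-73.9)
E
```

```text
t: 25.45
eef_pos: [481.6, 51.9, 124.5]
tcp_rot: [2.51, -1.888, -0.002]
wrist_force: [0.6, 1.0, -0.2]
width: 60.0
grasp_force: 0.0
t: 26.08
eef_pos: [413.4, 149.1, 78.0]
tcp_rot: [2.509, -1.886, -0.003]
wrist_force: [0.5, -0.4, -0.4]
width: 59.9
grasp_force: 0.0
exp corners px [[253.0, 259.0], [305.0, 259.0], [306.0, 195.0], [253.0, 195.0]]
centre 279 228 lab [ 98. 136. 150.] around [array([161., 147., 168.]), array([132., 146., 163.]), array([129., 146., 160.]), array([128., 146., 161.])]
col [26, 15, 14, 14, 16, 15, 15, 15, 15, 14, 15, 14, 15, 15, 13, 15, 14, 14, 13, 13, 13, 13] [236, 206, 205, 210, 79, 129, 120, 104, 96, 107, 115, 107, 107, 108, 107, 132, 201, 203, 199, 199, 203, 203]
col [27, 14, 14, 14, 17, 16, 17, 16, 16, 16, 15, 15, 16, 15, 16, 15, 13, 14, 14, 14, 13, 13] [234, 206, 211, 205, 79, 142, 146, 113, 112, 96, 105, 108, 116, 107, 110, 146, 204, 203, 203, 203, 205, 204]
row [14, 14, 14, 13, 13, 14, 12, 16, 15, 17, 16, 15, 16, 15, 16, 16, 15, 16, 13, 14, 13, 13, 13, 13, 13] [208, 198, 200, 169, 164, 164, 165, 109, 109, 108, 105, 109, 112, 111, 110, 97, 97, 103, 166, 163, 161, 166, 166, 165, 165]
row [13, 14, 14, 13, 13, 14, 13, 14, 15, 16, 15, 16, 15, 15, 16, 15, 14, 14, 14, 13, 13, 12, 13, 12, 13] [203, 198, 201, 165, 161, 166, 166, 115, 111, 117, 110, 108, 112, 109, 99, 90, 91, 98, 167, 166, 166, 167, 163, 166, 164]
t 26.12 pos [414.1 149.2  78.9] turn [ 0.002 -0.     0.   ] then shift cm [ 0.04 -0.14  7.59] | w 60.0 g 0.0
```

The block's edges are at columns 252 to 306 and rows 192 to 258, as predicted.

```bash
python3 -m inch '{"dp":[[0,-0.14,2.5],[0,0,2.5],[0,0,2],[0,0,0.6],[0,0,0]],"dr":[[0,0,0],[0,0,0],[0,0,0],[0,0,0],[0,0,0]]}'
python3 -m inch '{"dp":[[0,0,0],[0,0,0]],"dr":[[0,0,0],[0,0,0]]}'
```

```text
t: 26.75
eef_pos: [416.3, 149.8, 3.8]
tcp_rot: [2.511, -1.888, -0.0]
wrist_force: [0.5, -0.6, 0.1]
width: 59.7
grasp_force: 0.0
t: 27.0
eef_pos: [416.6, 150.0, 4.0]
tcp_rot: [-2.51, 1.887, -0.001]
wrist_force: [0.1, -0.5, 0.2]
width: 60.1
grasp_force: 0.0
```

```bash
python3 -m inch '{"dp":[[0,0.08,0],[0,0,0],[0,0,0],[0,0,0],[0,0,0]],"dr":[[0,0,0],[0,0,0],[0,0,0],[0,0,0],[0,0,0]]}' 0 40
python3 -m inch '{"dp":[[0,0,0],[0,0,-1],[0,0,-3],[0,0,-4],[0,0,-1]],"dr":[[0,0,0],[0,0,0],[0,0,0],[0,0,0],[0,0,0]]}'
python3 -m inch '{"dp":[[0,0,0]],"dr":[[0,0,0]]}'
python3 - <<'E'
from h import *
go(630,-235.5,95,-83.6)
E
```

```text
t: 27.62
eef_pos: [415.4, 149.7, 3.8]
tcp_rot: [-2.511, 1.888, -0.0]
wrist_force: [-2.5, -0.0, 9.6]
width: 33.4
grasp_force: 39.7
t: 28.25
eef_pos: [416.6, 150.1, 96.0]
tcp_rot: [-2.509, 1.886, -0.003]
wrist_force: [0.2, 0.2, -0.8]
width: 33.0
grasp_force: 40.3
t: 28.38
eef_pos: [415.8, 149.8, 93.9]
tcp_rot: [-2.51, 1.887, -0.001]
wrist_force: [0.6, 1.1, 0.2]
width: 32.6
grasp_force: 40.3
t 28.38 pos [415.8 149.8  93.9] turn [-0.001  0.     0.17 ] then shift cm [ 40.68 -17.    -0.11] | w 32.6 g 40.3
```

```bash
python3 -m inch '{"dp":[[0,0,0],[5.08,-2.12,0],[5.08,-2.12,0],[5.08,-2.12,0],[5.08,-2.12,0]],"dr":[[0,0,0.17],[0,0,0],[0,0,0],[0,0,0],[0,0,0]]}'
python3 -m inch '{"dp":[[5.08,-2.12,0],[5.08,-2.12,0],[5.08,-2.12,0],[5.08,-2.12,0],[0,0,0]],"dr":[[0,0,0],[0,0,0],[0,0,0],[0,0,0],[0,0,0]]}'
python3 -m inch '{"dp":[[0,0,0]],"dr":[[0,0,0]]}'
python3 - <<'E'
from h import *
go(630,-235.5,14,-83.6)
im,m=snap('wrist','w13.png');hsv=cv2.cvtColor(im,cv2.COLOR_RGB2HSV)
w=((hsv[...,1]<40)&(hsv[...,2]>90))
# caddy wall edges along image column 283 (upwards = -y) and along a row
print('exp px far wall inner floor/rim, side walls',proj(m,[634.5,-275.3,10]).round(),proj(m,[634.5,-275.3,28]).round(),proj(m,[680,-230,28]).round(),proj(m,[580.4,-241,28]).round())
for c in (250,320): print(c,[(r,hsv[r,c].tolist()) for r in range(100,250,6)])
E
```

```text
t: 29.0
eef_pos: [522.2, -44.5, 92.1]
tcp_rot: [2.341, -2.094, -0.002]
wrist_force: [1.0, 0.5, 0.5]
width: 32.9
grasp_force: 40.3
t: 29.62
eef_pos: [629.2, -238.4, 90.6]
tcp_rot: [2.338, -2.097, -0.003]
wrist_force: [-0.2, 0.3, -0.6]
width: 33.2
grasp_force: 40.3
t: 29.75
eef_pos: [628.3, -234.9, 91.8]
tcp_rot: [2.341, -2.094, -0.004]
wrist_force: [-0.6, 0.5, -0.6]
width: 32.8
grasp_force: 40.3
t 29.75 pos [ 628.3 -234.9   91.8] turn [ 0.002  0.001 -0.001] then shift cm [ 0.07 -0.17  7.78] | w 32.8 g 40.3
exp px far wall inner floor/rim, side walls [280. 159.] [280. 163.] [202. 225.] [358. 225.]
250 [(100, [16, 21, 157]), (106, [15, 28, 108]), (112, [27, 34, 83]), (118, [26, 89, 237]), (124, [27, 93, 239]), (130, [29, 85, 240]), (136, [28, 89, 240]), (142, [18, 126, 132]), (148, [31, 70, 242]), (154, [31, 79, 242]), (160, [75, 2, 243]), (166, [23, 47, 237]), (172, [22, 44, 240]), (178, [22, 42, 239]), (184, [22, 43, 240]), (190, [22, 43, 238]), (196, [20, 62, 203]), (202, [18, 60, 205]), (208, [18, 56, 201]), (214, [19, 61, 202]), (220, [20, 56, 199]), (226, [16, 89, 92]), (232, [15, 104, 83]), (238, [15, 109, 89]), (244, [16, 131, 150])]
320 [(100, [25, 31, 204]), (106, [32, 18, 208]), (112, [25, 28, 208]), (118, [32, 18, 216]), (124, [24, 97, 233]), (130, [27, 89, 240]), (136, [27, 90, 241]), (142, [17, 116, 125]), (148, [30, 74, 242]), (154, [30, 81, 241]), (160, [90, 2, 243]), (166, [102, 5, 243]), (172, [100, 3, 244]), (178, [110, 3, 243]), (184, [105, 4, 245]), (190, [105, 4, 244]), (196, [19, 38, 212]), (202, [19, 55, 205]), (208, [19, 56, 202]), (214, [19, 56, 204]), (220, [18, 59, 200]), (226, [19, 62, 172]), (232, [12, 91, 76]), (238, [17, 108, 83]), (244, [16, 125, 90])]
```

The far wall edge is near row 160 against 159 to 163 expected, so the bin position is confirmed. Lowering the block.

```bash
python3 -m inch '{"dp":[[0.05,-0.15,2],[0,0,2.5],[0,0,1.8],[0,0,0.6],[0,0,0]],"dr":[[0,0,0],[0,0,0],[0,0,0],[0,0,0],[0,0,0]]}'
python3 -m inch '{"dp":[[0,0,0],[0,0,0]],"dr":[[0,0,0],[0,0,0]]}'
```

```text
t: 30.42
eef_pos: [630.5, -235.1, 24.7]
tcp_rot: [2.342, -2.093, -0.0]
wrist_force: [-0.7, -0.0, 0.2]
width: 33.2
grasp_force: 40.3
t: 30.68
eef_pos: [631.1, -235.8, 25.2]
tcp_rot: [-2.341, 2.094, -0.002]
wrist_force: [-0.4, -0.1, -0.7]
width: 33.2
grasp_force: 40.3
```

```bash
python3 -m inch '{"dp":[[0,0,0.5],[0,0,0.4],[0,0,0.1],[0,0,0]],"dr":[[0,0,0],[0,0,0],[0,0,0],[0,0,0]]}'
python3 -m inch '{"dp":[[0,0,0.1],[0,0,0],[0,0,0]],"dr":[[0,0,0],[0,0,0],[0,0,0]]}'
```

```text
t: 31.18
eef_pos: [630.6, -235.7, 14.3]
tcp_rot: [2.342, -2.094, -0.0]
wrist_force: [1.1, -0.2, -0.1]
width: 33.1
grasp_force: 40.3
t: 31.55
eef_pos: [630.8, -235.7, 13.8]
tcp_rot: [-2.342, 2.094, -0.001]
wrist_force: [-2.1, 1.7, 5.4]
width: 33.0
grasp_force: 41.0
```

```bash
python3 -m inch '{"dp":[[0,0,0],[0,0,0],[0,0,0],[0,0,0]],"dr":[[0,0,0],[0,0,0],[0,0,0],[0,0,0]]}' 4.8
python3 -m inch '{"dp":[[0,0,-1],[0,0,-3],[0,0,-4],[0,0,-4],[0,0,0]],"dr":[[0,0,0],[0,0,0],[0,0,0],[0,0,0],[0,0,0]]}'
python3 -m inch '{"dp":[[-3,4,-2],[-3,4,0],[-3,4,0],[-3,4,0],[0,0,0]],"dr":[[0,0,0],[0,0,0],[0,0,0],[0,0,0],[0,0,0]]}'
python3 - <<'E'
from h import *
im,m=snap('top','t1.png');hsv=cv2.cvtColor(im,cv2.COLOR_RGB2HSV);g=cv2.cvtColor(im,cv2.COLOR_RGB2GRAY)
ims,ms=snap('side','s1.png')
def sh(nm,mask,cen,z,r=22):
    u,v=proj(m,[*cen,z]).astype(int);k=np.zeros(g.shape,np.uint8);k[v-r:v+r,u-r:u+r]=mask[v-r:v+r,u-r:u+r]
    n,l,s,c=cv2.connectedComponentsWithStats(k)
    for i in range(1,n):
        if s[i,4]>30:
            ys,xs=np.where(l==i);q=cv2.minAreaRect(np.c_[xs,ys].astype(np.float32));print(nm,s[i,4],ray(m,q[0],z).round(1),np.round(np.array(q[1])+1,1),round(q[2]))
sh('block',(hsv[...,1]>70)&(hsv[...,0]<25),(630,-236),29,20)
sh('knob dark',g<70,(621,-147),24,18)
sh('bolts dark/grey',g<150,(609,-58),16,21)
print(g[130:172,318:362][::3,::2])
o=robot.get_obs();print(o['t'],o['eef_pos'].round())
E
```

```text
t: 32.05
eef_pos: [630.6, -235.7, 13.3]
tcp_rot: [2.342, -2.094, -0.0]
wrist_force: [-0.1, 0.3, -0.1]
width: 48.2
grasp_force: 0.0
t: 32.67
eef_pos: [632.5, -236.4, 137.7]
tcp_rot: [-2.34, 2.093, -0.009]
wrist_force: [-0.1, -0.1, 0.2]
width: 47.7
grasp_force: 0.0
t: 33.3
eef_pos: [455.3, -132.8, 153.3]
tcp_rot: [2.342, -2.093, -0.002]
wrist_force: [1.0, 0.6, 0.6]
width: 48.2
grasp_force: 0.0
block 359 [ 629.8 -232.1   29. ] [16.8 23.7] 84
knob dark 179 [ 617.4 -142.    24. ] [17.3 15.8] 45
bolts dark/grey 57 [622.8 -97.5  16. ] [32.3  3. ] 82
bolts dark/grey 144 [634.9 -55.6  16. ] [10.1 28. ] 88
bolts dark/grey 102 [586.2 -61.3  16. ] [ 9.1 28.1] 88
[[183 177 198 176 144 132 139 123  93  93 119 142 166 171 179 190 202 198
   88 176 202 202]
 [166 171 179 190 202 203 203 201 201 200 203 200 202 200 202 199 203 198
   84 193 194 198]
 [203 201 201 201 202 203 201 203 201 201 201 203 201 203 176 156 203 203
   84 193 196 200]
 [190 200 201 203 203 204 201 202 202 202 179 157 151 130  37 168 190 205
  125 183 172 176]
 [201 202 177  86  68  58  65  78 119 122 133 130 154 141 126 186 194
[... 186 characters left out ...]
 202
  198  82 193 196]
 [197 201 201 202 202 202 203 200 201 201 200 201 202 202 199 202 201 200
  203  90 193 200]
 [152 175 202 203 203 201 202 202 203 200 202 201 203 203 202 201 200 200
  203 126 182 157]
 [103 201 203 202 203 202 202 202 202 202 203 202 202 202 200 204 202 202
  203 171 104 131]
 [128 204 201 203 201 201 202 201 200 202 201 201 202 202 204 120 109 142
  198 198  93 191]
 [181 194 200 202 201 201 202 172 164 168 154 153 138 142 150 153 110 201
  198 199  81 194]
 [186 197 202 202  68 159 154 154 154 138 142 138 115 116 122 110  54 138
  158 205  92 195]
 [191 157 175 205 141 170 175 173 189 201 202 203 201 203 204 204 175 184
  202 205 125 181]]
33.4 [ 458. -134.  154.]
```

All four parts measure in place and the arm is clear.

```bash
python3 -m inch '{"dp":[[0,0,0],[0,0,0],[0,0,0]],"dr":[[0,0,0],[0,0,0],[0,0,0]]}' ; python3 -c "
from plant import robot
print(robot.sign_off())"
```

```text
t: 33.78
eef_pos: [458.6, -134.4, 153.2]
tcp_rot: [2.341, -2.094, -0.001]
wrist_force: [-0.2, 1.2, 0.5]
width: 48.1
grasp_force: 0.0
the job is handed in; nothing more can be done
None
```

Both short bolts, the knob and the block measure in place and flat in their outlined bins; the long bolt and offcut were not touched, and the job was handed in at 33.8 s (sign-off gave no verdict; the knob and block were checked by measurement only, as the picture limit was used up).

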